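# Offer a lock cover up to its case

## Task

Take the cover plate by its thumb-turn, draw it out of the open end of its feed track and carry it to the open lock case whose three threaded holes match it (not the four-hole one). Finish while still holding it there, still and level, hovering about a centimetre above the posts without touching, so that every threaded hole shows in the middle of a hole of the plate and the screws could be started. Leave everything else on the bench where it is.

Things in the scene. Friction and masses are not known exactly. Their poses are not given: they have to be found in the camera images.
- cover: Steel cover plate, 96 (x) x 64 (y) x 4, 0.2-0.4 kg, three 12 mm through holes: two at its +x end, one at its -x end. Fixed upright on its middle (centre of mass) is a thumb-turn bar to grip, 40 along x, 14 along y, top 48 above the underside. Origin: centre of the underside, z up. It starts flat on the track's floor, axes along the track's; 2 mm play each side, 4 mm above.
- cover_grip (a point): Grip point in the middle of the thumb-turn bar, 38 above the plate's underside (10 below the bar's top); y is the direction across the 14 mm bar.
- cover_hole0 (a point): Centre of a hole of the cover plate, on the underside, at (36, 20) in the plate's x, y.
- cover_hole1 (a point): Centre of a hole of the cover plate, on the underside, at (36, -20) in the plate's x, y.
- cover_hole2 (a point): Centre of a hole of the cover plate, on the underside, at (-36, 0) in the plate's x, y.
- track: Fixed aluminium feed track, 88 wide, 17 high. Floor 6 above the table; the plate's slot is 68 wide, 8 high. Lips overhang the plate's long edges all along, 50 mm apart (the bar stands between): the plate can only slide along x and leave at the open end, x = -85. A stop closes the end x = 85. Origin: centre of the slot's length, on the table; x points away from the robot, to the stop.
- track_mouth (a point): Middle of the track's open end, on its floor; axes as the track. The plate is clear of the lips when its centre is over 48 beyond this point towards -x.
- case: The cover's lock case: open steel box, 100 (x) x 68 (y), on a dark jig plate 150 x 84, all fixed. In it three square posts, tops 52 above the table (highest part), each with a 6 mm threaded hole, in the cover's pattern: two at the +x end, one at the -x end. Origin: centre of the jig's underside, z up. Its +x end points away from the robot within 0.45 rad, as the track's does within 0.3.
- case_top (a point): Centre of the case at the height of its post tops, 52 above the table; axes as the case.
- case_hole0 (a point): Mouth of a threaded hole, on a post's top, at (36, 20) in the case's x, y; cover_hole0 belongs over it.
- case_hole1 (a point): Mouth of a threaded hole, on a post's top, at (36, -20) in the case's x, y; cover_hole1 belongs over it.
- case_hole2 (a point): Mouth of a threaded hole, on a post's top, at (-36, 0) in the case's x, y; cover_hole2 belongs over it.
- other_case: A second lock case, same size and jig, but with four posts and holes, one in each corner: not for this cover. The two cases stand side by side on the robot's right, in either order. Origin and axes as the case.
- bowl: Bystander, loose: steel bowl, 130 across, 40 high. Origin: middle of its underside.
- bottle: Bystander, loose: upright clear drink bottle, 64 diameter, 190 high. Origin: middle of its underside.
- grommet: Bystander, loose: black rubber ring lying flat, 36 diameter, 10 high. Origin: middle of its underside.
- spindle: Bystander, loose: turned brass spindle standing up, 32 diameter, 34 high. Origin: middle of its underside.
- keeper: Bystander, loose: small brass angle bracket, 44 x 26 x 30. Origin: middle of its underside.
- screwdriver: Bystander, loose: hand screwdriver lying down. Origin: middle of its underside.
- driver: Bystander, loose: green straight power screwdriver lying down, about 180 long, 42 high. Origin: middle of its underside.
There are look-alikes about, which are no part of the job. Leave any brown or turquoise look-alike of the cover alone.

How it is judged:
On the way:
1. the cover plate has been slid clear of the track's lips at its open end (x of cover in the frame of track below -0.133 m), for 0.05 s.
At the end, for the whole second after the job is handed in: The cover is held still in the fingers over the three-post case and does not touch it: underside 4 to 18 mm above the post tops, level within 0.07 rad, each of its three holes within 4 mm (horizontally) of its threaded hole (horizontal distance between cover_hole0 and case_hole0 below 0.004 m and horizontal distance between cover_hole1 and case_hole1 below 0.004 m and horizontal distance between cover_hole2 and case_hole2 below 0.004 m and z of cover in the frame of case_top between 0.004 and 0.018 m and angle between cover's own z axis and vertical below 0.07 rad and contact force between cover and the fingers above 1 N and contact force between cover and case below 0.1 N and linear speed of cover below 0.015 m/s and angular speed of cover below 0.1 rad/s); the arm keeps its last pose, push and grip.
It fails at once if another loose thing on the bench is shifted by more than 30 mm (distance of any of bowl, bottle, grommet, spindle, keeper, screwdriver, driver from where it was at the start of the episode above 0.03 m).
It also fails if it takes over 54 s, if anything falls off the work surface, if the arm or the gripper's body presses on something with over 40 N, if the wrist force passes 120 N, or if a joint passes its speed limit or range.

## Robot

A 6-joint arm with a two-finger parallel gripper is mounted at the origin on the work surface. World frame = base frame: x ahead of the robot, y to its left, z up, the work surface at z = 0. Lengths are in m, angles in rad, forces in N, time in s.
With the tool pointing down it reaches from about 0.35 to 0.775 m from the base axis. Payload 5.5 kg.
Tool frame: the origin (TCP) lies midway between the tips of the shut fingers; the grasp point (between the pads) lies 19 mm behind it; z points along the fingers, y is the line along which they close (so a half turn about z gives the same grasp; the last joint's range is limited). The gripper opens to 85 mm and grips with 20 to 120 N. Pads are 22 mm wide; open, the fingers measure 114 mm over their backs; the gripper's body (76 mm by 85 mm) begins 54 mm behind the grasp point. The pads swing forward as they close: fully open they stand 13 mm farther back than shut.
Start: joints at [1.047, 0.313, 0.046, 1.304, 0, 1.431], TCP at [0.215, 0.533, 0.231] pointing down, gripper open.
Joint ranges: [-2.76, 2.76], [-0.86, 1.69], [-1.03, 1.26], [-2.2, 2.34], [-1.47, 1.5], [-3.14, 3.14]. Speed limits (rad/s): [2.57, 2.57, 3.14, 3.14, 3.14, 3.14].

## Interface

Orientations are given as a unit quaternion [w, x, y, z].
In Python, from workcell import env gives the robot as it stands. The module is installed in compiled form; this text tells all that it offers.
- The arm moves only by the tool carry_out, never from a script. Its argument "series" is a list of rows, each an object with "delta_rot": the turn, a rotation vector about the world's x, y, z normalised to -1 to 1, where 1 is 0.1 rad, a list of three; "travel": the shift along the world's x, y, z normalised to -1 to 1, where 1 is 0.025 m, a list of three; "fingers": the closure, from -1 (fully open) to 1 (shut). In form: [{"delta_rot": [ax, ay, az], "travel": [tx, ty, tz], "fingers": fingers}, ...]. A call has 1 to 5 rows; each row shifts and turns the commanded pose from where the row before left it; what a row does not reach is not made up. A row lasts 1/8 s, in which the tool goes at most 62.5 mm and 10.7 degrees, less where a joint would pass 70% of its speed; a pose out of reach is approached as far as the arm can. A call with a number of a shift or a turn outside -1 to 1 is refused whole. A call with a gripper value outside its range is refused whole. The fingers move at their own pace and stop on an object; "squeeze" is the grip in N (left out, the last holds). Time passes only in rows, so rows that do not move let the fingers close. It gives the time, the measured TCP pose, the force, the opening and the grip force at its end, in the units of the state.
- env.get_state(): the state, without advancing time (a new reading comes with each control period).
- env.read_camera(name): name is "scene" or "side" or "wrist"; returns a dict with "color" (384x512x3 uint8, red, green, blue), "fx", "fy", "cx", "cy" (pixels), "D" ([k1, k2, p1, p2, k3] as OpenCV has them; the pictures are not rectified), "world_from_camera" (4x4, takes a point from camera to world coordinates); the wrist camera has in their place "hand_eye" (4x4, takes a point from camera to tool coordinates, whose origin is the TCP and whose axes are the flange's). Camera axes: x right, y up, looking along -z (the intrinsics and any distortion apply to the point x, -y, -z); pixel columns grow to the right and rows downward; lengths in m; the calibration is good to about 2 mm. A picture is of the moment at which its call begins: read the wrist's pose just before it. There is no depth.
- env.hand_in(): hands the job in; it is judged then, once.
The state is a dict: "clock": time; "joint_pos": joint angles; "qvel": joint speeds; "tau": joint torques, N m; "tcp_pos": TCP position; "orientation": TCP orientation; "wrist_force": force on the tool from outside, world axes, zero at the start; "ft_torque": the same for the moment, N m; "finger_gap": finger opening in m; "grip_force": force on a finger pad.
Only numpy, scipy, OpenCV 4.12 (cv2) and the standard library are available. Lean on these libraries where they do the work, as an engineer would, in place of code of your own. Each camera call takes 0.05 s, during which the arm holds its last target. There are 200 camera calls.

## Working session

There is one attempt and no reset: what is moved stays moved. The work goes in short steps, Python scripts to look and compute and a tool call to move; the robot and the scene stay as the last step left them, time stands still between calls to the robot, and variables do not carry over. Pictures are saved under pics/ and viewed, at most 10 in all, crops included, and the job is handed in when it is done.

Besides the shell and the picture viewer there is one more tool, called in YAML: its name, and indented under it one key for each argument. carry_out: Moves the arm, as the interface text tells. Its arguments: {"type":"object","properties":{"series":{"type":"array","items":{"type":"object","properties":{"delta_rot":{"type":"array","items":{"type":"number"}},"travel":{"type":"array","items":{"type":"number"}},"fingers":{"type":"number"}}}},"squeeze":{"type":"number"}},"required":["series"]}

```bash
mkdir -p pics; cat > h.py <<'E'
import numpy as np, cv2
from scipy.spatial.transform import Rotation as R
from workcell import env
def snap(name):
    s=env.get_state(); c=env.read_camera(name)
    if name=="wrist":
        q=s["orientation"]; T=np.eye(4); T[:3,:3]=R.from_quat([q[1],q[2],q[3],q[0]]).as_matrix(); T[:3,3]=s["tcp_pos"]
        c["T"]=T@np.array(c["hand_eye"])
    else: c["T"]=np.array(c["world_from_camera"])
    c["K"]=np.array([[c["fx"],0,c["cx"]],[0,c["fy"],c["cy"]],[0,0,1.]]); c["D"]=np.array(c["D"],float)
    return c
def ray(c,uv):
    p=cv2.undistortPoints(np.array(uv,float).reshape(-1,1,2),c["K"],c["D"]).reshape(-1,2)
    d=np.c_[p[:,0],-p[:,1],-np.ones(len(p))]@c["T"][:3,:3].T
    return c["T"][:3,3],d
def onz(c,uv,z):
    o,d=ray(c,uv); return o+d*((z-o[2])/d[:,2])[:,None]
def save(c,n): cv2.imwrite("pics/"+n,cv2.cvtColor(c["color"],cv2.COLOR_RGB2BGR))
E
python3 - <<'E'
from h import *
a=snap("scene");b=snap("side")
im=cv2.cvtColor(a["color"],4)
cv2.imwrite("pics/scene.png",cv2.resize(im,(800,600)))
cv2.imwrite("pics/side.png",cv2.resize(cv2.cvtColor(b["color"],4),(800,600)))
s=env.get_state();print(s["clock"],s["tcp_pos"],s["orientation"],s["wrist_force"],s["finger_gap"])
print(a["T"].round(3),b["T"].round(3))
E
```

```text
0.1 [0.21508167 0.53275151 0.23047513] [-2.78299795e-04  1.90733207e-01  9.81641551e-01 -7.94971052e-04] [ 0.07851983 -0.12091388  0.45602822] 0.08509888739024399
[[ 0.105 -0.789  0.606  1.169]
 [ 0.994  0.093 -0.051  0.002]
 [-0.016  0.607  0.794  0.872]
 [ 0.     0.     0.     1.   ]] [[ 0.961  0.208 -0.182  0.389]
 [-0.276  0.716 -0.641 -0.668]
 [-0.003  0.667  0.745  0.919]
 [ 0.     0.     0.     1.   ]]
```

View pics/scene.png

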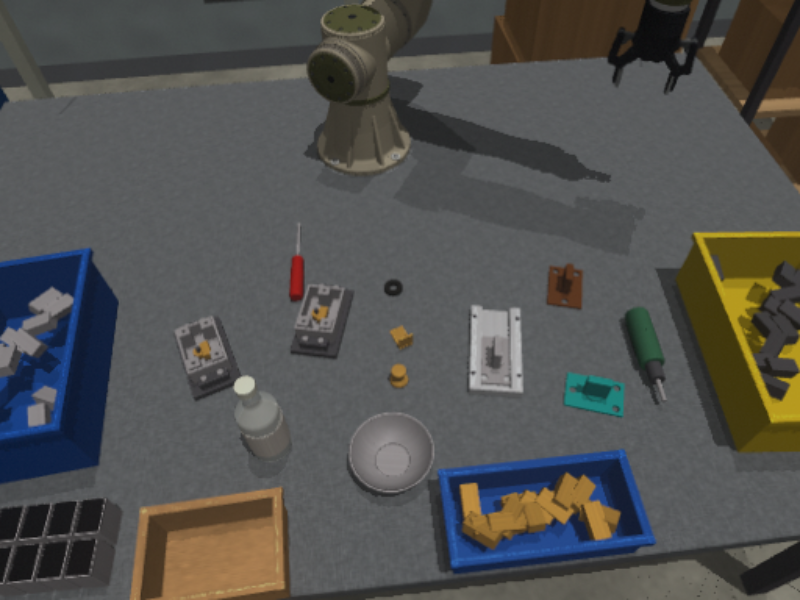

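View pics/side.png

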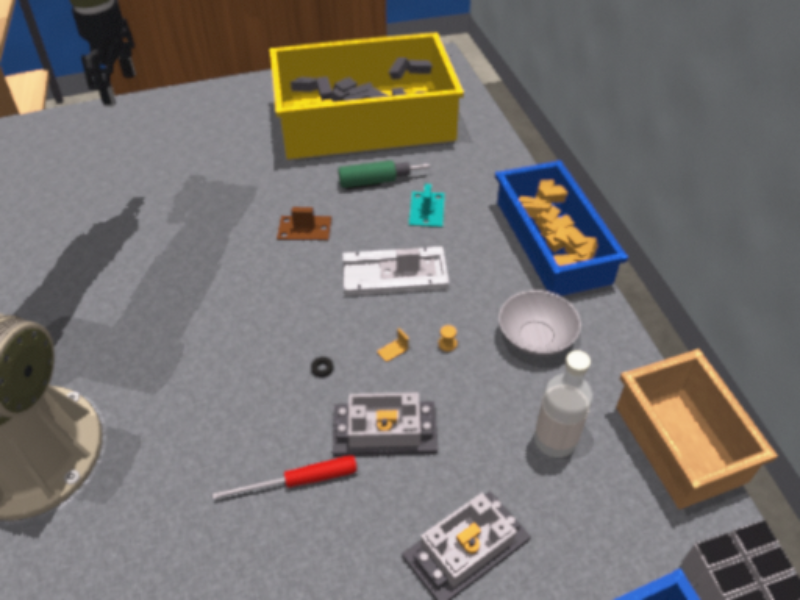

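The scene view shows the track at (495,348) with the plate near the stop. The cases are at (322,318) and (205,355), with the bottle, bowl, grommet and brass parts between and beyond them. I'll zoom in next.

```bash
python3 - <<'E'
from h import *
a=snap("scene");b=snap("side")
f=lambda im,x,y,w,h,W,H:cv2.resize(cv2.cvtColor(im,4)[y:y+h,x:x+w],(W,H),interpolation=cv2.INTER_CUBIC)
t=f(a["color"],105,175,130,85,500,327)   # cases in scene
u=f(a["color"],290,187,55,70,257,327)
v=f(b["color"],205,245,140,140,270,270)
w=f(b["color"],212,150,84,45,480,257)
can=np.zeros((600,800,3),np.uint8)
can[:327,:500]=t; can[:327,510:767]=u; can[330:600,:270]=v; can[330:587,280:760]=w
cv2.imwrite("pics/zoom.png",can)
E
```

```text
(no output)
```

View pics/zoom.png

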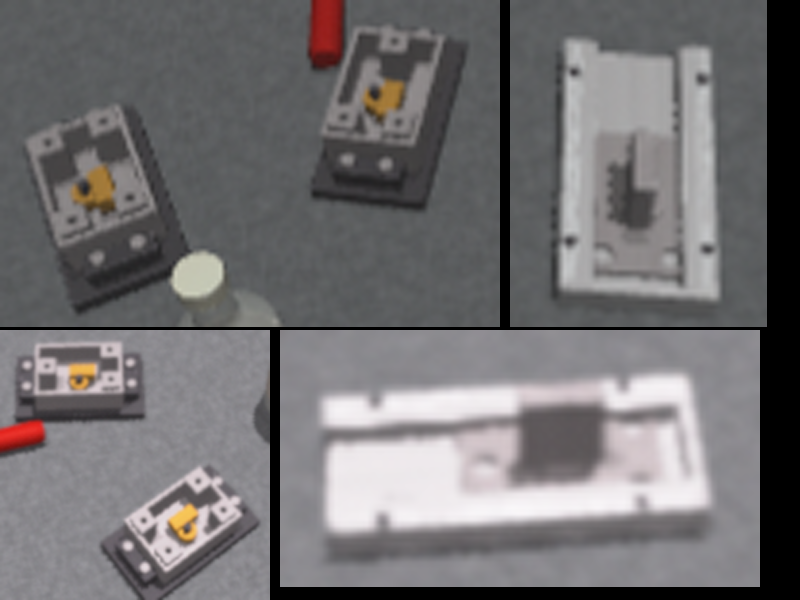

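The case at right in the scene crop has three posts, so it is the target. Its holes are at crop (412,132), (343,117) and (395,40). The plate's two-hole end is toward the stop.

```bash
python3 - <<'E'
from h import *
a=snap("scene")
s=500/130
H=np.array([[412,132],[343,117],[395,40]])/s+[105,175]
P=onz(a,H,.052);print(P.round(4));print(np.linalg.norm(P[0]-P[1]),np.linalg.norm((P[0]+P[1])/2-P[2]))
d=(P[0]+P[1])/2-P[2];print("case c",((P[0]+P[1])/2+P[2])/2,"yaw",np.arctan2(d[1],d[0]))
s=257/55
T=(np.array([[564,40],[712,47],[718,285],[558,288]])-[510,0])/s+[290,187]
P=onz(a,T,.017);print(P.round(4))
for i in range(4):print(np.linalg.norm(P[i]-P[i-1]).round(4))
print(P.mean(0)); 
B=(np.array([[634,130],[642,190],[655,192],[597,150]])-[510,0])/s+[290,187]
print(onz(a,B,.054))
w=snap("wrist");print(w["hand_eye"],w["K"],w["D"])
# others
S=800/512
print(onz(a,np.array([[393,288],[401,340],[399,385],[392,455],[298,297],[265,450]])/S,.0).round(3))
E
```

```text
[[ 0.5665 -0.084   0.052 ]
 [ 0.5477 -0.1324  0.052 ]
 [ 0.4813 -0.0945  0.052 ]]
0.05192967623642386 0.07703940760482307
case c [ 0.51920819 -0.10135532  0.052     ] yaw -0.17894572551632132
[[0.522  0.1699 0.017 ]
 [0.538  0.2591 0.017 ]
 [0.7021 0.2259 0.017 ]
 [0.6937 0.1373 0.017 ]]
0.1748
0.0906
0.1674
0.089
[0.61393434 0.19806469 0.017     ]
[[0.61830099 0.1911464  0.054     ]
 [0.658552   0.18779326 0.054     ]
 [0.66067527 0.1946582  0.054     ]
 [0.62934963 0.16790034 0.054     ]]
[[ 6.44077280e-04  9.63810876e-01  2.66586161e-01  6.70223221e-02]
 [ 9.99998395e-01 -1.75061693e-04 -1.78310037e-03 -9.09304884e-04]
 [-1.67190251e-03  2.66586881e-01 -9.63809441e-01 -1.42988038e-01]
 [ 0.00000000e+00  0.00000000e+00  0.00000000e+00  1.00000000e+00]] [[285.91187669   0.         260.23540738]
 [  0.         285.91187669 189.36218345]
 [  0.           0.           1.        ]] [0.0192822 0.        0.        0.        0.       ]
[[ 0.449  0.031  0.   ]
 [ 0.572  0.035  0.   ]
 [ 0.664  0.022  0.   ]
 [ 0.789 -0.     0.   ]
 [ 0.45  -0.152 -0.   ]
 [ 0.758 -0.201  0.   ]]
```

carry_out:
  series:
    - {"travel": [0.81, -0.69, 0], "delta_rot": [0, 0, 0.4], "fingers": -1}
    - {"travel": [0.81, -0.69, 0], "delta_rot": [0, 0, 0.4], "fingers": -1}
    - {"travel": [0.81, -0.69, 0], "delta_rot": [0, 0, 0.4], "fingers": -1}
    - {"travel": [0.81, -0.69, 0], "delta_rot": [0, 0, 0.4], "fingers": -1}
    - {"travel": [0.81, -0.69, 0], "delta_rot": [0, 0, 0.3], "fingers": -1}

```text
clock: 0.92
tcp_pos: [0.3171, 0.4463, 0.2313]
orientation: [0.0, 0.096, 0.995, 0.0]
wrist_force: [-0.3, -0.6, -0.2]
finger_gap: 0.0851
grip_force: 0.0
```

carry_out:
  series:
    - {"travel": [0.81, -0.69, 0], "delta_rot": [0, 0, 0], "fingers": -1}
    - {"travel": [0.81, -0.69, 0], "delta_rot": [0, 0, 0], "fingers": -1}
    - {"travel": [0.81, -0.69, 0], "delta_rot": [0, 0, 0], "fingers": -1}
    - {"travel": [0.81, -0.69, 0], "delta_rot": [0, 0, 0], "fingers": -1}
    - {"travel": [0.81, -0.69, 0], "delta_rot": [0, 0, 0], "fingers": -1}

```text
clock: 1.55
tcp_pos: [0.4184, 0.3601, 0.2313]
orientation: [-0.0, 0.097, 0.995, 0.0]
wrist_force: [-0.1, -0.1, -0.3]
finger_gap: 0.085
grip_force: 0.0
```

carry_out:
  series:
    - {"travel": [0.81, -0.69, 0], "delta_rot": [0, 0, 0], "fingers": -1}
    - {"travel": [0.81, -0.69, 0], "delta_rot": [0, 0, 0], "fingers": -1}
    - {"travel": [0.81, -0.69, 0], "delta_rot": [0, 0, 0], "fingers": -1}
    - {"travel": [0.81, -0.69, 0], "delta_rot": [0, 0, 0], "fingers": -1}
    - {"travel": [0.81, -0.69, 0], "delta_rot": [0, 0, 0], "fingers": -1}

```text
clock: 2.17
tcp_pos: [0.5197, 0.2738, 0.2313]
orientation: [-0.0, 0.097, 0.995, 0.0]
wrist_force: [1.0, 0.3, -0.3]
finger_gap: 0.0854
grip_force: 0.0
```

carry_out:
  series:
    - {"travel": [0.81, -0.69, -0.3], "delta_rot": [0, 0, 0], "fingers": -1}
    - {"travel": [0.81, -0.69, -0.3], "delta_rot": [0, 0, 0], "fingers": -1}
    - {"travel": [0.81, -0.69, -0.3], "delta_rot": [0, 0, 0], "fingers": -1}
    - {"travel": [0.81, -0.69, -0.3], "delta_rot": [0, 0, 0], "fingers": -1}
    - {"travel": [0.81, -0.69, -0.3], "delta_rot": [0, 0, 0], "fingers": -1}

```text
clock: 2.8
tcp_pos: [0.6216, 0.1871, 0.1932]
orientation: [-0.0, 0.097, 0.995, 0.0]
wrist_force: [-0.1, 1.2, -0.4]
finger_gap: 0.0852
grip_force: 0.0
```

carry_out:
  series:
    - {"travel": [0, 0, 0], "delta_rot": [0, 0, 0], "fingers": -1}
    - {"travel": [0, 0, 0], "delta_rot": [0, 0, 0], "fingers": -1}

```text
clock: 3.05
tcp_pos: [0.6203, 0.1881, 0.1936]
orientation: [-0.0, 0.097, 0.995, 0.0]
wrist_force: [0.4, -0.4, -0.5]
finger_gap: 0.0853
grip_force: 0.0
```

```bash
python3 - <<'E'
from h import *
s=env.get_state();w=snap("wrist");np.savez("w1.npz",color=w["color"],T=w["T"],K=w["K"],D=w["D"])
print(s["clock"],s["tcp_pos"],s["orientation"],s["joint_pos"])
cv2.imwrite("pics/w1.png",cv2.resize(cv2.cvtColor(w["color"],4),(800,600),interpolation=cv2.INTER_CUBIC))
E
```

```text
3.05 [0.62028542 0.18806445 0.19359307] [-3.97858024e-04  9.69025589e-02  9.95293789e-01  9.37081196e-05] [1.70458206e-01 4.69979449e-01 1.86415226e-01 1.28794998e+00
 3.91084692e-04 3.64567797e-01]
```

View pics/w1.png

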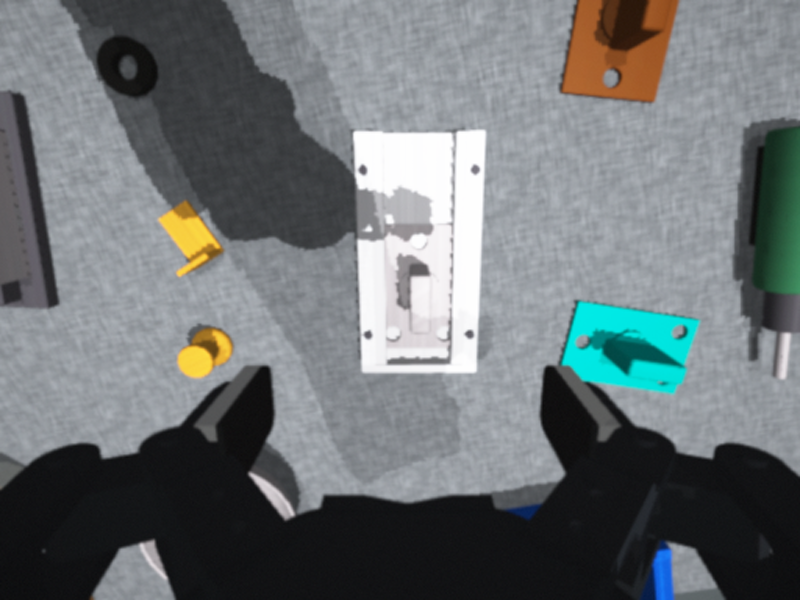

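The plate's holes are at (419,241), (392,333) and (444,333). The bar top spans (411–431, 275–332), and the track corners are at (354,131), (485,130), (477,372) and (362,372).

```bash
python3 - <<'E'
from h import *
z=np.load("w1.npz");w={k:z[k] for k in z}
S=512/800
P=onz(w,np.array([[392,333],[444,333],[419,241]])*S,.010);print(P.round(4))
d=(P[0]+P[1])/2-P[2];print("hole d",np.linalg.norm(P[0]-P[1]),np.linalg.norm(d),"c",((P[0]+P[1])/2+P[2])/2,"yaw",np.arctan2(d[1],d[0]))
B=onz(w,np.array([[411,275],[431,275],[431,332],[410,331]])*S,.054);print("bar",B.round(4),B.mean(0))
T=onz(w,np.array([[354,131],[485,130],[477,372],[362,372]])*S,.017);print("track",T.round(4),T.mean(0))
m=T[2]+T[3]-T[0]-T[1];print("yaw",np.arctan2(m[1],m[0]),[np.linalg.norm(T[i]-T[i-1]) for i in range(4)])
# refined: white lip contour
g=cv2.cvtColor(w["color"],cv2.COLOR_RGB2HSV);mk=((g[...,2]>200)&(g[...,1]<25)).astype(np.uint8);mk[:, :200]=0;mk[:,330:]=0;mk[250:]=0
mk=cv2.morphologyEx(mk,cv2.MORPH_CLOSE,np.ones((15,15)))
c=max(cv2.findContours(mk,0,2)[0],key=cv2.contourArea)
p=onz(w,c.reshape(-1,2),.017)[:,:2]
r=cv2.minAreaRect((p*1000).astype(np.float32));print(r)
E
```

```text
[[0.67   0.1664 0.01  ]
 [0.6778 0.206  0.01  ]
 [0.6036 0.2002 0.01  ]]
hole d 0.04036196602272011 0.07164649958825921 c [0.63876847 0.19317578 0.01      ] yaw -0.19690226900885202
bar [[0.6177 0.191  0.054 ]
 [0.6202 0.2037 0.054 ]
 [0.6588 0.1967 0.054 ]
 [0.6554 0.183  0.054 ]] [0.63800838 0.19362208 0.054     ]
track [[0.5214 0.171  0.017 ]
 [0.5377 0.2575 0.017 ]
 [0.7118 0.2255 0.017 ]
 [0.6946 0.1377 0.017 ]] [0.61638141 0.19793415 0.017     ]
yaw -0.18561925801108847 [np.float64(0.1763501564701173), np.float64(0.08797797461500828), np.float64(0.177015395156224), np.float64(0.08949387129236624)]
((616.1884155273438, 197.692138671875), (89.70568084716797, 177.16807556152344), 79.15672302246094)
```

carry_out:
  series:
    - {"travel": [0.73, 0.22, 0], "delta_rot": [0, 0, 0.06], "fingers": -1}
    - {"travel": [0, 0, -1], "delta_rot": [0, 0, 0], "fingers": -1}
    - {"travel": [0, 0, -1], "delta_rot": [0, 0, 0], "fingers": -1}
    - {"travel": [0, 0, -1], "delta_rot": [0, 0, 0], "fingers": -1}
    - {"travel": [0, 0, -0.5], "delta_rot": [0, 0, 0], "fingers": -0.5}

```text
clock: 3.72
tcp_pos: [0.6374, 0.1944, 0.1054]
orientation: [-0.001, 0.093, 0.996, -0.0]
wrist_force: [-0.2, -0.1, 0.2]
finger_gap: 0.0699
grip_force: 0.0
```

carry_out:
  series:
    - {"travel": [0, 0, 0], "delta_rot": [0, 0, 0], "fingers": -0.5}
    - {"travel": [0, 0, 0], "delta_rot": [0, 0, 0], "fingers": -0.5}
    - {"travel": [0, 0, 0], "delta_rot": [0, 0, 0], "fingers": -0.5}

```text
clock: 4.1
tcp_pos: [0.6394, 0.1939, 0.1077]
orientation: [0.001, 0.094, 0.996, 0.0]
wrist_force: [0.2, -0.2, 0.5]
finger_gap: 0.0642
grip_force: 0.0
```

```bash
python3 - <<'E'
from h import *
s=env.get_state();w=snap("wrist");np.savez("w2.npz",color=w["color"],T=w["T"],K=w["K"],D=w["D"])
print(s["clock"],s["tcp_pos"],s["orientation"],s["finger_gap"])
cv2.imwrite("pics/w2.png",cv2.resize(cv2.cvtColor(w["color"],4),(800,600),interpolation=cv2.INTER_CUBIC))
E
```

```text
4.1 [0.63936601 0.19389007 0.10768871] [1.06588427e-03 9.37260220e-02 9.95597402e-01 3.30804790e-04] 0.06417140820043203
```

View pics/w2.png

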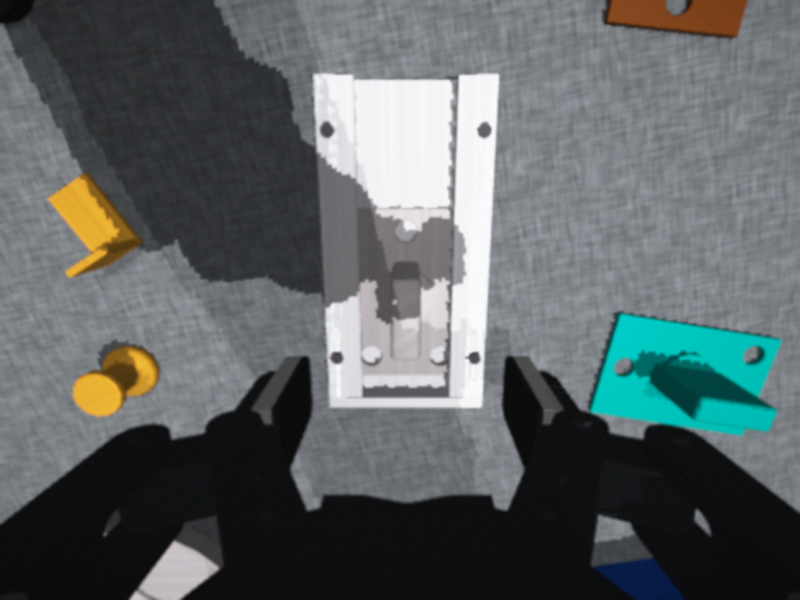

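The bar is centred between the fingers (406 against a finger midpoint of about 407), so I'll descend and grip.

carry_out:
  series:
    - {"travel": [0, 0, -1], "delta_rot": [0, 0, 0], "fingers": -0.5}
    - {"travel": [0, 0, -1], "delta_rot": [0, 0, 0], "fingers": -0.5}
    - {"travel": [0, 0, -0.8], "delta_rot": [0, 0, 0], "fingers": -0.5}
    - {"travel": [0, 0, -0.4], "delta_rot": [0, 0, 0], "fingers": -0.5}
    - {"travel": [0, 0, 0], "delta_rot": [0, 0, 0], "fingers": -0.3}

```text
clock: 4.78
tcp_pos: [0.6383, 0.1936, 0.026]
orientation: [-0.0, 0.094, 0.996, -0.0]
wrist_force: [-0.1, -0.7, -0.1]
finger_gap: 0.0555
grip_force: 0.0
```

carry_out:
  series:
    - {"travel": [0, 0, 0], "delta_rot": [0, 0, 0], "fingers": 0.3}
    - {"travel": [0, 0, 0], "delta_rot": [0, 0, 0], "fingers": 1}
    - {"travel": [0, 0, 0], "delta_rot": [0, 0, 0], "fingers": 1}
    - {"travel": [0, 0, 0], "delta_rot": [0, 0, 0], "fingers": 1}
    - {"travel": [0, 0, 0], "delta_rot": [0, 0, 0], "fingers": 1}
  squeeze: 60

```text
clock: 5.4
tcp_pos: [0.6394, 0.1939, 0.0275]
orientation: [0.001, 0.094, 0.996, 0.0]
wrist_force: [-0.9, -0.3, 6.4]
finger_gap: 0.0126
grip_force: 59.8
```

carry_out:
  series:
    - {"travel": [0, 0, 0], "delta_rot": [0, 0, 0], "fingers": 1}
    - {"travel": [0, 0, 0], "delta_rot": [0, 0, 0], "fingers": 1}
    - {"travel": [0, 0, 0], "delta_rot": [0, 0, 0], "fingers": 1}

```text
clock: 5.78
tcp_pos: [0.6394, 0.1939, 0.0275]
orientation: [0.001, 0.094, 0.996, 0.0]
wrist_force: [-0.6, -0.8, 6.1]
finger_gap: 0.0129
grip_force: 59.8
```

carry_out:
  series:
    - {"travel": [0, 0, 0.1], "delta_rot": [0, 0, 0], "fingers": 1}
    - {"travel": [0, 0, 0], "delta_rot": [0, 0, 0], "fingers": 1}
    - {"travel": [-0.1, 0.02, 0], "delta_rot": [0, 0, 0], "fingers": 1}
    - {"travel": [-0.29, 0.055, 0], "delta_rot": [0, 0, 0], "fingers": 1}
    - {"travel": [-0.39, 0.075, 0], "delta_rot": [0, 0, 0], "fingers": 1}

```text
clock: 6.4
tcp_pos: [0.6183, 0.1975, 0.0285]
orientation: [-0.0, 0.094, 0.996, 0.0]
wrist_force: [-0.0, 0.0, -3.0]
finger_gap: 0.0131
grip_force: 58.8
```

carry_out:
  series:
    - {"travel": [-0.6, 0.114, 0], "delta_rot": [0, 0, 0], "fingers": 1}
    - {"travel": [-0.7, 0.133, 0], "delta_rot": [0, 0, 0], "fingers": 1}
    - {"travel": [-0.7, 0.133, 0], "delta_rot": [0, 0, 0], "fingers": 1}
    - {"travel": [-0.7, 0.133, 0], "delta_rot": [0, 0, 0], "fingers": 1}
    - {"travel": [-0.7, 0.133, 0], "delta_rot": [0, 0, 0], "fingers": 1}

```text
clock: 7.02
tcp_pos: [0.5327, 0.2138, 0.0289]
orientation: [-0.0, 0.094, 0.996, 0.0]
wrist_force: [-0.6, -0.2, -2.2]
finger_gap: 0.0131
grip_force: 58.8
```

carry_out:
  series:
    - {"travel": [-0.7, 0.133, 0], "delta_rot": [0, 0, 0], "fingers": 1}
    - {"travel": [-0.7, 0.133, 0], "delta_rot": [0, 0, 0], "fingers": 1}
    - {"travel": [-0.7, 0.133, 0], "delta_rot": [0, 0, 0], "fingers": 1}
    - {"travel": [-0.7, 0.133, 0], "delta_rot": [0, 0, 0], "fingers": 1}
    - {"travel": [-0.3, 0.06, 0], "delta_rot": [0, 0, 0], "fingers": 1}

```text
clock: 7.65
tcp_pos: [0.4549, 0.2285, 0.0289]
orientation: [-0.0, 0.093, 0.996, -0.0]
wrist_force: [0.1, -0.3, -2.3]
finger_gap: 0.0129
grip_force: 58.8
```

carry_out:
  series:
    - {"travel": [0, 0, 0.6], "delta_rot": [0, 0, 0], "fingers": 1}
    - {"travel": [0, 0, 1], "delta_rot": [0, 0, 0], "fingers": 1}
    - {"travel": [0.25, -0.5, 1], "delta_rot": [0, 0, 0], "fingers": 1}
    - {"travel": [0.25, -0.9, 1], "delta_rot": [0, 0, 0], "fingers": 1}
    - {"travel": [0.25, -0.9, 1], "delta_rot": [0, 0, 0], "fingers": 1}

```text
clock: 8.28
tcp_pos: [0.4767, 0.1703, 0.146]
orientation: [0.001, 0.094, 0.996, 0.0]
wrist_force: [0.4, 0.1, -2.8]
finger_gap: 0.0129
grip_force: 58.8
```

carry_out:
  series:
    - {"travel": [0.25, -0.9, 1], "delta_rot": [0, 0, 0], "fingers": 1}
    - {"travel": [0.25, -0.9, 1], "delta_rot": [0, 0, 0], "fingers": 1}
    - {"travel": [0.33, -0.9, 0.2], "delta_rot": [0, 0, 0], "fingers": 1}
    - {"travel": [0.33, -0.9, 0], "delta_rot": [0, 0, 0], "fingers": 1}
    - {"travel": [0.33, -0.9, 0], "delta_rot": [0, 0, 0], "fingers": 1}

```text
clock: 8.9
tcp_pos: [0.5138, 0.0572, 0.2004]
orientation: [0.001, 0.094, 0.996, 0.0]
wrist_force: [0.6, 0.3, -1.6]
finger_gap: 0.0133
grip_force: 58.9
```

carry_out:
  series:
    - {"travel": [0.33, -0.9, 0], "delta_rot": [0, 0, 0], "fingers": 1}
    - {"travel": [0.1, -0.3, 0], "delta_rot": [0, 0, 0], "fingers": 1}
    - {"travel": [0, 0, 0], "delta_rot": [0, 0, 0], "fingers": 1}
    - {"travel": [0, 0, 0], "delta_rot": [0, 0, 0], "fingers": 1}

```text
clock: 9.4
tcp_pos: [0.5231, 0.029, 0.199]
orientation: [-0.0, 0.093, 0.996, 0.0]
wrist_force: [0.4, 0.1, -2.0]
finger_gap: 0.0132
grip_force: 58.8
```

```bash
python3 - <<'E'
from h import *
s=env.get_state();w=snap("wrist");np.savez("w3.npz",color=w["color"],T=w["T"],K=w["K"],D=w["D"])
print(s["clock"],s["tcp_pos"],s["orientation"],s["finger_gap"])
im=cv2.cvtColor(w["color"],4)
cv2.imwrite("pics/w3.png",cv2.resize(im,(800,600),interpolation=cv2.INTER_CUBIC))
E
```

```text
9.4 [0.52311336 0.02900212 0.19902696] [-3.05090102e-05  9.34718610e-02  9.95621901e-01  1.99338679e-04] 0.013205836254011996
```

View pics/w3.png

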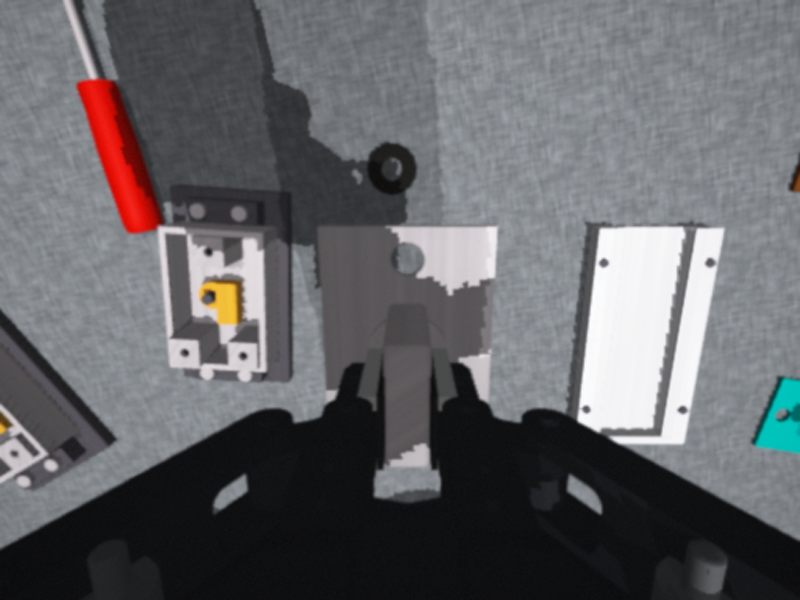

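The held plate spans (318–497, 227), with hole2 at (408,259). The target case's hole2 is at (209,252), hole1 at (185,353) and hole0 at (243,356).

```bash
cat >> h.py <<'E'
def dark(c,uv,r=4):
    g=cv2.cvtColor(c["color"],cv2.COLOR_RGB2GRAY).astype(float);out=[]
    for u,v in uv:
        u0,v0=int(round(u)),int(round(v));p=g[v0-r:v0+r+1,u0-r:u0+r+1]
        wt=np.clip(np.percentile(p,60)*.85-p,0,None);yy,xx=np.mgrid[-r:r+1,-r:r+1];wt=wt*(xx**2+yy**2<=r*r)
        out.append([u0+(wt*xx).sum()/wt.sum(),v0+(wt*yy).sum()/wt.sum()])
    return np.array(out)
def fit(P):  # P: hole0,1,2 world
    d=(P[0]+P[1])/2-P[2];e=P[0]-P[1]
    M=np.array([[.036,.02],[.036,-.02],[-.036,0]]);m=M.mean(0);q=P[:,:2]-P[:,:2].mean(0);M=M-m
    yaw=np.arctan2((M[:,0]*q[:,1]-M[:,1]*q[:,0]).sum(),(M*q).sum())
    c,s=np.cos(yaw),np.sin(yaw);cen=P[:,:2].mean(0)-np.array([[c,-s],[s,c]])@m
    return cen,yaw,np.linalg.norm(e),np.linalg.norm(d)
E
python3 - <<'E'
from h import *
z=np.load("w3.npz");w={k:z[k] for k in z}
S=.64
raw=np.array([[243,356],[185,353],[209,252]])*S
px=dark(w,raw,3);print(raw,px)
P=onz(w,px,.052);print(P.round(4),fit(P)); print(fit(onz(w,raw,.052)))
zt=.199-.0175
Q=onz(w,np.array([[318,227],[497,226],[408,259]])*S,zt);print("plate",Q.round(4),np.linalg.norm(Q[0]-Q[1]))
e=Q[1]-Q[0];yaw=np.arctan2(-e[0],e[1]);n=np.array([np.cos(yaw),np.sin(yaw)])
print(yaw,(Q[0]+Q[1])[:2]/2+.048*n,Q[2][:2]+.036*n,"tool yaw",-2*np.arcsin(.09347))
a=snap("scene")
raw=np.array([[412,132],[343,117],[395,40]])*130/500+[105,175]
px=dark(a,raw,3);print(raw,px,fit(onz(a,px,.052)))
E
```

```text
[[155.52 227.84]
 [118.4  225.92]
 [133.76 161.28]] [[155.31276933 227.42204707]
 [118.0277508  225.33800472]
 [133.24147363 160.51345241]]
[[ 0.5569 -0.094   0.052 ]
 [ 0.547  -0.1328  0.052 ]
 [ 0.4819 -0.0953  0.052 ]] (array([ 0.51696542, -0.10439003]), np.float64(-0.2519426245134237), np.float64(0.03997823675776194), np.float64(0.07238688747820494))
(array([ 0.5176678 , -0.10419382]), np.float64(-0.25333817084299304), np.float64(0.039832765046333936), np.float64(0.07219652141951398))
plate [[0.4697 0.0062 0.1815]
 [0.4812 0.0691 0.1815]
 [0.487  0.0357 0.1815]] 0.06391224204713747
-0.18124277690250093 [0.52265138 0.02901815] [0.52243541 0.0291845 ] tool yaw -0.18721328037616167
[[212.12 209.32]
 [194.18 205.42]
 [207.7  185.4 ]] [[213.82948207 209.54482072]
 [193.78156997 205.61569966]
 [208.61297279 183.40123866]] (array([ 0.5183595 , -0.09905059]), np.float64(-0.2115185805503594), np.float64(0.05749032994995464), np.float64(0.08507591275019058))
```

carry_out:
  series:
    - {"travel": [-0.05, -0.6, 0], "delta_rot": [0, 0, -0.14], "fingers": 1}
    - {"travel": [-0.05, -0.9, 0], "delta_rot": [0, 0, -0.14], "fingers": 1}
    - {"travel": [-0.05, -0.95, 0], "delta_rot": [0, 0, -0.14], "fingers": 1}
    - {"travel": [-0.05, -0.95, 0], "delta_rot": [0, 0, -0.14], "fingers": 1}
    - {"travel": [-0.04, -0.95, -0.4], "delta_rot": [0, 0, -0.11], "fingers": 1}

```text
clock: 10.12
tcp_pos: [0.5176, -0.0819, 0.1895]
orientation: [0.001, 0.127, 0.992, -0.0]
wrist_force: [-0.0, -1.0, -2.7]
finger_gap: 0.0131
grip_force: 58.9
```

carry_out:
  series:
    - {"travel": [0, -0.7, -0.8], "delta_rot": [0, 0, 0], "fingers": 1}
    - {"travel": [0, -0.286, -0.9], "delta_rot": [0, 0, 0], "fingers": 1}
    - {"travel": [0, 0, -0.9], "delta_rot": [0, 0, 0], "fingers": 1}
    - {"travel": [0, 0, -0.5], "delta_rot": [0, 0, 0], "fingers": 1}
    - {"travel": [0, 0, 0], "delta_rot": [0, 0, 0], "fingers": 1}

```text
clock: 10.75
tcp_pos: [0.5165, -0.105, 0.1106]
orientation: [-0.001, 0.127, 0.992, 0.0]
wrist_force: [-0.8, -0.1, -1.8]
finger_gap: 0.0126
grip_force: 58.9
```

carry_out:
  series:
    - {"travel": [0, 0, 0], "delta_rot": [0, 0, 0], "fingers": 1}
    - {"travel": [0, 0, 0], "delta_rot": [0, 0, 0], "fingers": 1}

```text
clock: 11.0
tcp_pos: [0.5181, -0.1051, 0.1123]
orientation: [0.001, 0.127, 0.992, -0.0]
wrist_force: [-0.8, -0.2, -1.9]
finger_gap: 0.0128
grip_force: 58.9
```

```bash
python3 - <<'E'
from h import *
s=env.get_state();w=snap("wrist");np.savez("w4.npz",color=w["color"],T=w["T"],K=w["K"],D=w["D"])
print(s["clock"],s["tcp_pos"],s["orientation"],s["finger_gap"],s["wrist_force"])
a=snap("scene");b=snap("side")
f=lambda im,x,y,w,h,W,H:cv2.resize(cv2.cvtColor(im,4)[y:y+h,x:x+w],(W,H),interpolation=cv2.INTER_CUBIC)
can=np.zeros((600,800,3),np.uint8)
can[:300,:400]=f(w["color"],150,100,200,150,400,300)
can[:300,400:]=f(a["color"],165,165,80,60,400,300)
can[300:,:400]=f(b["color"],205,235,80,60,400,300)
can[300:,400:]=cv2.resize(cv2.cvtColor(w["color"],4),(400,300))
cv2.imwrite("pics/w4.png",can)
E
```

```text
11.0 [ 0.51805394 -0.10514864  0.11231511] [ 8.92479422e-04  1.26936958e-01  9.91910372e-01 -1.59637064e-04] 0.012783825199805981 [-0.77366216 -0.24673095 -1.89392332]
```

View pics/w4.png

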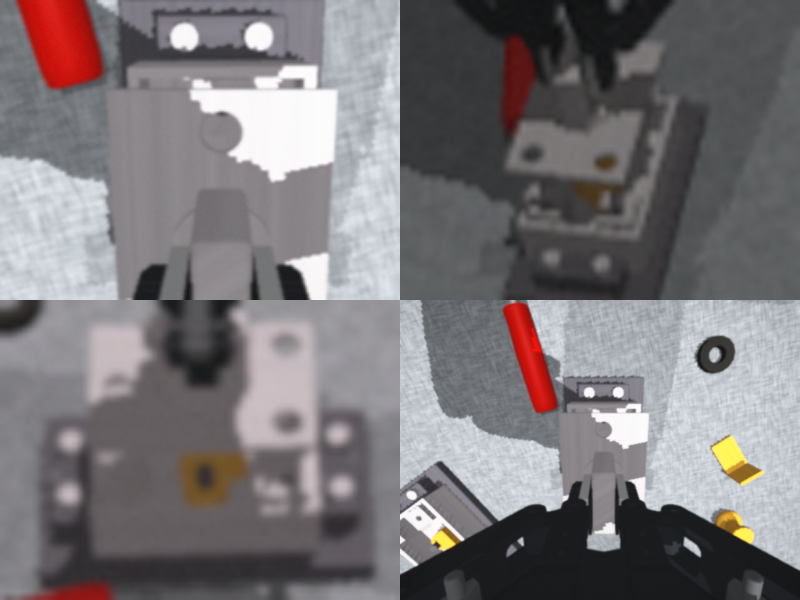

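The plate is level and laterally centred over the case: in the wrist crop, plate midline 222 and case midline 222.5. I'll descend to hover height.

carry_out:
  series:
    - {"travel": [0, 0, -0.5], "delta_rot": [0, 0, 0], "fingers": 1}
    - {"travel": [0, 0, -0.4], "delta_rot": [0, 0, 0], "fingers": 1}
    - {"travel": [0, 0, -0.18], "delta_rot": [0, 0, 0], "fingers": 1}
    - {"travel": [0, 0, 0], "delta_rot": [0, 0, 0], "fingers": 1}
    - {"travel": [0, 0, 0], "delta_rot": [0, 0, 0], "fingers": 1}

```text
clock: 11.78
tcp_pos: [0.5175, -0.1051, 0.0844]
orientation: [0.0, 0.127, 0.992, 0.0]
wrist_force: [0.5, 0.7, -1.9]
finger_gap: 0.0131
grip_force: 58.9
```

```bash
python3 - <<'E'
from h import *
s=env.get_state();w=snap("wrist");np.savez("w5.npz",color=w["color"],T=w["T"],K=w["K"],D=w["D"])
print(s["clock"],s["tcp_pos"],s["orientation"],s["finger_gap"],s["wrist_force"])
a=snap("scene");b=snap("side")
for n,c in (("a",a),("b",b)):np.savez(n+".npz",color=c["color"],T=c["T"],K=c["K"],D=c["D"])
f=lambda im,x,y,w,h,W,H:cv2.resize(cv2.cvtColor(im,4)[y:y+h,x:x+w],(W,H),interpolation=cv2.INTER_CUBIC)
can=np.zeros((600,800,3),np.uint8)
can[:300,:400]=f(w["color"],200,110,120,90,400,300)
can[:300,400:]=f(a["color"],165,165,80,60,400,300)
can[300:,:400]=f(b["color"],205,235,80,60,400,300)
can[300:,400:]=f(w["color"],230,140,60,45,400,300)
cv2.imwrite("pics/w5.png",can)
E
```

```text
11.775 [ 0.51749948 -0.10507746  0.0844371 ] [1.23853823e-04 1.27077494e-01 9.91892784e-01 2.09814818e-05] 0.013052059519709364 [ 0.4857854   0.67533506 -1.9221947 ]
```

View pics/w5.png

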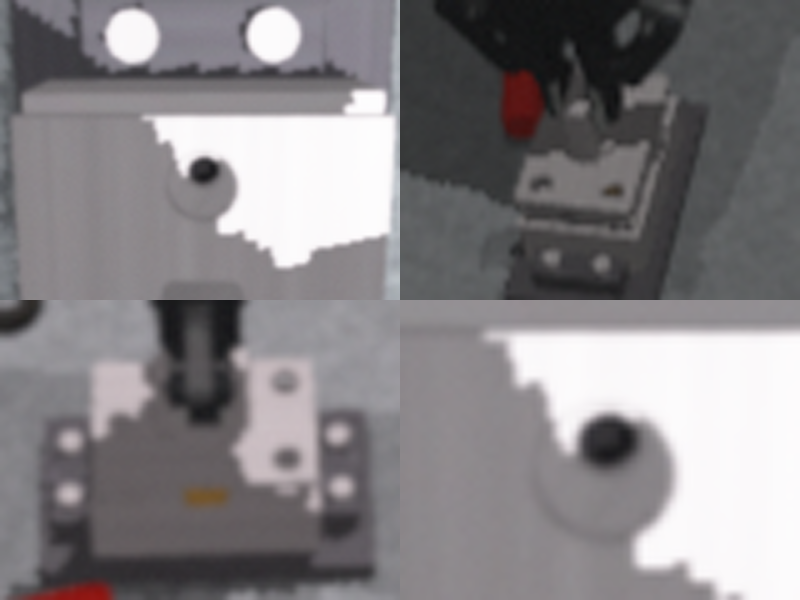

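Through plate hole2, whose centre is at panel (605,478), the threaded hole shows dark at (608,440). I'll correct for parallax with rays.

```bash
python3 - <<'E'
from h import *
z=np.load("w5.npz");w={k:z[k] for k in z}
p=np.array([[605-400,478-300],[608-400,440-300]])/(400/60)+[229.5,139.5]
for zt in (.0665,.067,.068):
    A=onz(w,p[:1],zt);B=onz(w,p[1:],.052);print(zt,A,B,B-A)
yaw=-.2535
e=onz(w,np.array([[15,115],[394,115]])/(400/120)+[199.5,109.5],.067);print(e,np.linalg.norm(e[1]-e[0]),np.arctan2(-(e[1]-e[0])[0],(e[1]-e[0])[1]),e.mean(0)[:2]+.048*np.array([np.cos(yaw),np.sin(yaw)]))
# scene: plate far-end holes (top) in world vs expected
z=np.load("a.npz");a={k:z[k] for k in z}
print("scene plate h0,h1",onz(a,np.array([[614-400,189],[541-400,183]])/5+[164.5,164.5],.067))
z=np.load("b.npz");b={k:z[k] for k in z}
print("side",onz(b,np.array([[286,380-300],[287,457-300]])/5+[204.5,234.5],.067))
c,s=np.cos(yaw),np.sin(yaw);C=[.517,-.1044]
for x,y in((.036,.02),(.036,-.02),(-.036,0)):print("expected",C[0]+c*x-s*y,C[1]+s*x+c*y)
E
```

```text
0.0665 [[ 0.48219226 -0.09654867  0.0665    ]] [[ 0.48149388 -0.09605476  0.052     ]] [[-0.00069839  0.00049391 -0.0145    ]]
0.067 [[ 0.48209925 -0.09652535  0.067     ]] [[ 0.48149388 -0.09605476  0.052     ]] [[-0.00060537  0.00047059 -0.015     ]]
0.068 [[ 0.48191323 -0.09647872  0.068     ]] [[ 0.48149388 -0.09605476  0.052     ]] [[-0.00041935  0.00042396 -0.016     ]]
[[ 0.4620844  -0.12368759  0.067     ]
 [ 0.4780224  -0.06239385  0.067     ]] 0.06333200420498576 -0.25439297839566466 [ 0.51651935 -0.10507881]
scene plate h0,h1 [[ 0.55272924 -0.09479571  0.067     ]
 [ 0.54404787 -0.13401392  0.067     ]]
side [[ 0.55615479 -0.09289562  0.067     ]
 [ 0.54535203 -0.13168655  0.067     ]]
expected 0.5568653333105733 -0.09406775919575577
expected 0.5468335880922084 -0.1327893821973012
expected 0.4821505392986091 -0.09537142930347153
```

```bash
python3 -c "
from workcell import env
print(env.hand_in())"
```

```text
the job is handed in; nothing more can be done
None
```

The job is handed in with the cover held level about 11 mm above the three-post case; hole2 measured within 1 mm of its threaded hole, plate and case yaw agree to about 0.002 rad, and no verdict was returned.

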